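# Rack the hole saws in order of size

## Task

The hole saws have been left standing about the bench after cutting. Put all four back on their wooden rack in order of size: each teeth down over the spigot turned for it, the smallest saw on the thinnest spigot up to the largest on the thickest, standing flat on the board. Leave the round yellow tin and the battery where they are.

Things in the scene. Friction and masses are not known exactly. Their poses are not given: they have to be found in the camera images.
- saw_29_mid (a point): the smallest hole saw, a loose plain steel cup standing mouth and teeth down, 29 mm across outside, 24 mm inside, 44 mm tall, wall 2.5 mm, flat closed top 5 mm thick with a black centre hole. The point is its centre, 22 mm above its teeth; z is up along its axis. Grasp it across the outside, anywhere round it.
- saw_38_mid (a point): the second smallest hole saw, a loose plain steel cup standing mouth and teeth down, 38 mm across outside, 33 mm inside, 44 mm tall, wall 2.5 mm, flat closed top 5 mm thick with a black centre hole. The point is its centre, 22 mm above its teeth; z is up along its axis. Grasp it across the outside, anywhere round it.
- saw_48_mid (a point): the second largest hole saw, a loose plain steel cup standing mouth and teeth down, 48 mm across outside, 43 mm inside, 44 mm tall, wall 2.5 mm, flat closed top 5 mm thick with a black centre hole. The point is its centre, 22 mm above its teeth; z is up along its axis. Grasp it across the outside, anywhere round it.
- saw_57_mid (a point): the largest hole saw, a loose plain steel cup standing mouth and teeth down, 57 mm across outside, 52 mm inside, 44 mm tall, wall 2.5 mm, flat closed top 5 mm thick with a black centre hole. The point is its centre, 22 mm above its teeth; z is up along its axis. Grasp it across the outside, anywhere round it.
- spigot_29: the thinnest of four fixed round wooden spigots in a row on the rack board, 12 mm across, 12 mm high, top edge bevelled 3 mm; goes inside the 29 mm saw with 6 mm play all round. Origin: centre of its foot, on the board's top (18 mm above the bench). x: along the row to the thicker ones, y: across the 82 mm wide board, z: up. Spigot spacing from thin to thick: 61.5, 71.0, 80.5 mm.
- spigot_38: the second thinnest of four fixed round wooden spigots in a row on the rack board, 21 mm across, 12 mm high, top edge bevelled 3 mm; goes inside the 38 mm saw with 6 mm play all round. Origin: centre of its foot, on the board's top (18 mm above the bench). x: along the row to the thicker ones, y: across the 82 mm wide board, z: up. 
- spigot_48: the second thickest of four fixed round wooden spigots in a row on the rack board, 31 mm across, 12 mm high, top edge bevelled 3 mm; goes inside the 48 mm saw with 6 mm play all round. Origin: centre of its foot, on the board's top (18 mm above the bench). x: along the row to the thicker ones, y: across the 82 mm wide board, z: up. 
- spigot_57: the thickest of four fixed round wooden spigots in a row on the rack board, 40 mm across, 12 mm high, top edge bevelled 3 mm; goes inside the 57 mm saw with 6 mm play all round. Origin: centre of its foot, on the board's top (18 mm above the bench). x: along the row to the thicker ones, y: across the 82 mm wide board, z: up. 
- flux_tin_mid (a point): bystander: a round yellow-brown tin, 52 mm across and 21 mm high, loose; the point is its centre
- battery_mid (a point): bystander: an upright block battery, 26 x 30 mm and 47 mm tall, black and copper, loose; the point is its centre
Things that resemble listed ones, but are neither listed nor needed, are in the scene too. Leave any blue or green look-alike of the part that bears saw_29_mid alone.

How it is judged:
At the end, for the whole second after the job is handed in: Every saw stands teeth down on the rack board, at rest and released, over its own spigot (29 mm saw on the thinnest, then 38, 48 and 57 mm in order): its axis within 9 mm of the spigot's, its teeth within 4 mm of the board's top face, tilted less than 0.12 rad (horizontal distance between saw_29_mid and spigot_29 below 0.009 m and z of saw_29_mid in the frame of spigot_29 between 0.018 and 0.026 m and angle between each of saw_29_mid, saw_38_mid, saw_48_mid, saw_57_mid's own z axis and vertical below 0.12 rad and linear speed of each of saw_29, saw_38, saw_48, saw_57 below 0.02 m/s and horizontal distance between saw_38_mid and spigot_38 below 0.009 m and z of saw_38_mid in the frame of spigot_38 between 0.018 and 0.026 m and horizontal distance between saw_48_mid and spigot_48 below 0.009 m and z of saw_48_mid in the frame of spigot_48 between 0.018 and 0.026 m and horizontal distance between saw_57_mid and spigot_57 below 0.009 m and z of saw_57_mid in the frame of spigot_57 between 0.018 and 0.026 m); the robot touches nothing.
It fails at once if the tin is shifted by more than 30 mm (distance of flux_tin_mid from where it was at the start of the episode above 0.03 m).
It fails at once if the battery is shifted by more than 30 mm (distance of battery_mid from where it was at the start of the episode above 0.03 m).
It also fails if it takes over 102 s, if anything falls off the work surface, if the arm or the gripper's body presses on something with over 40 N, if the wrist force passes 120 N, or if a joint passes its speed limit or range.

## Robot

A 6-joint arm with a two-finger parallel gripper is mounted at the origin on a cart in front of the work surface, level with it; the furniture and walls round the work are solid. World frame = base frame: x ahead of the robot, y to its left, z up, the work surface at z = 0. Lengths are in m, angles in rad, forces in N, time in s.
With the tool pointing down it reaches from about 0.3 to 0.775 m from the base axis. Payload 14.6 kg.
Tool frame: the origin (TCP) lies where the fingers leave the gripper's body, on its centre line; the fingertips stand 73 mm ahead of it and the grasp point (between the pads) lies 54 mm ahead of it; z points along the fingers, y is the line along which they close (so a half turn about z gives the same grasp; the last joint's range is limited). The gripper opens to 85 mm and grips with 20 to 120 N. Pads are 22 mm wide; open, the fingers measure 114 mm over their backs; the gripper's body (76 mm by 85 mm) begins 54 mm behind the grasp point. The pads swing forward as they close: fully open they stand 13 mm farther back than shut.
Start: joints at [-1.225, 0.3, 1.521, -0, 1.321, -0.067], TCP at [0.221, -0.504, 0.304] pointing down, gripper open.
Joint ranges: [-3.03, 3.03], [-0.79, 2.21], [0.23, 2.52], [-1.04, 4.18], [0, 3.07], [-2.55, 2.55]. Speed limits (rad/s): [2.22, 2.22, 2.57, 3.14, 3.14, 3.14].

## Interface

Orientations are given as a rotation vector (axis times angle).
In Python, from station import arm gives the robot as it stands.
- The arm moves only by the tool servo_tool, never from a script. Its argument "targets" is a list of rows, each a list of 6 numbers: the shift along the tool's x, y, z normalised to -1 to 1, where 1 is 2 cm, then the turn, a rotation vector about the tool's x, y, z normalised to -1 to 1, where 1 is 5 degrees. A call has 1 to 5 rows; each row shifts and turns the commanded pose from where the row before left it, along the tool's axes as they then stand; what a row does not reach is not made up. A row lasts 1/10 s, in which the tool goes at most 50 mm and 8.59 degrees, less where a joint would pass 70% of its speed; a pose out of reach is approached as far as the arm can. A call with a number of a shift or a turn outside -1 to 1 is refused whole. A call with a gripper value outside its range is refused whole. "grip" is the closure, from 0 (fully open) to 1 (shut), set as the call begins (left out, the last holds). The fingers move at their own pace and stop on an object; "squeeze" is the grip in N (left out, the last holds). Time passes only in rows, so rows that do not move let the fingers close. It gives the time, the measured TCP pose, the force, the opening and the grip force at its end, in the units of the state.
- arm.read_state(): the state, without advancing time (a new reading comes with each control period).
- arm.camera(name): name is "scene" or "top" or "wrist"; returns a dict with "pixels" (480x640x3 uint8, blue, green, red), "camera_matrix" (3x3 intrinsics, pixels), "k1" (the pictures are not rectified: a ray, as slopes to the right and down, at radius r is drawn at 1 + k1 r^2 times it, then the intrinsics apply), "xyz" and "orientation" of the camera in the world; the wrist camera has in their place "mount" (4x4, takes a point from camera to tool coordinates, whose origin is the TCP and whose axes are the flange's). Camera axes: x right, y up, looking along -z (the intrinsics and any distortion apply to the point x, -y, -z); pixel columns grow to the right and rows downward; lengths in m; the calibration is good to about 2 mm. A picture is of the moment at which its call begins: read the wrist's pose just before it. There is no depth.
- arm.job_done(): hands the job in; it is judged then, once.
The state is a dict: "time_s": time; "joint_positions": joint angles; "qd": joint speeds; "joint_torque": joint torques, N m; "ee_pos": TCP position; "eef_rot": TCP orientation; "contact_force": force on the tool from outside, world axes, zero at the start; "wrist_torque": the same for the moment, N m; "grip_width": finger opening in m; "grasp_force": force on a finger pad.
Only numpy, scipy, OpenCV 4.12 (cv2) and the standard library are available. Lean on these libraries where they do the work, as an engineer would, in place of code of your own. Each camera call takes 0.05 s, during which the arm holds its last target. There are 200 camera calls.

## Working session

There is one attempt and no reset: what is moved stays moved. The work goes in short steps, Python scripts to look and compute and a tool call to move; the robot and the scene stay as the last step left them, time stands still between calls to the robot, and variables do not carry over. Pictures are saved under pics/ and viewed, at most 14 in all, crops included, and the job is handed in when it is done.

Besides the shell and the picture viewer there is one more tool, called after ">>>" by a JSON object that holds its "method" and its "body". servo_tool: Moves the arm, as the interface text tells. Scaled input: -1 to 1 covers 2 cm each way for a shift and 5 degrees each way for a turn. Its arguments: {"type":"object","properties":{"targets":{"type":"array","items":{"type":"array","items":{"type":"number"}}},"grip":{"type":"number"},"squeeze":{"type":"number"}},"required":["targets"]}

```bash
mkdir -p pics; ls
python3 - <<'E'
from station import arm
import cv2,numpy as np
s=arm.read_state();print(s['ee_pos'],s['eef_rot'],s['grip_width'],s['time_s'])
for n in('scene','top'):
    c=arm.camera(n);cv2.imwrite(f'pics/{n}0.png',c['pixels']);print(n,c['camera_matrix'],c['k1'],c['xyz'],c['orientation'])
c=arm.camera('wrist');print(c['mount'],c['camera_matrix'],c['k1'])
E
```

```text
pics
[ 0.22056466 -0.50365359  0.3032739 ] [-3.07368101e+00 -6.43585597e-01  3.41392578e-04] 0.0853813981883164 0.0
scene [[439.89231675   0.         321.40099794]
 [  0.         439.89231675 238.0484699 ]
 [  0.           0.           1.        ]] -0.05388130394755711 [-0.0907517   0.41909649  0.53128591] [ 0.57411131 -1.04067601 -1.95416028]
top [[544.64765828   0.         322.50219902]
 [  0.         544.64765828 239.18536079]
 [  0.           0.           1.        ]] -0.09021189128114465 [0.30451569 0.02984171 1.31157088] [ 0.11698298 -0.10073139 -1.5409464 ]
[[-5.27106707e-04  9.64527341e-01  2.63982446e-01  6.73885504e-02]
 [ 9.99999857e-01  4.83932983e-04  2.28575949e-04 -1.09979012e-03]
 [ 9.27179397e-05  2.63982528e-01 -9.64527457e-01 -6.84820903e-02]
 [ 0.00000000e+00  0.00000000e+00  0.00000000e+00  1.00000000e+00]] [[391.80905992   0.         317.77506004]
 [  0.         391.80905992 235.80258556]
 [  0.           0.           1.        ]] -0.06944228091845672
```

View pics/top0.png

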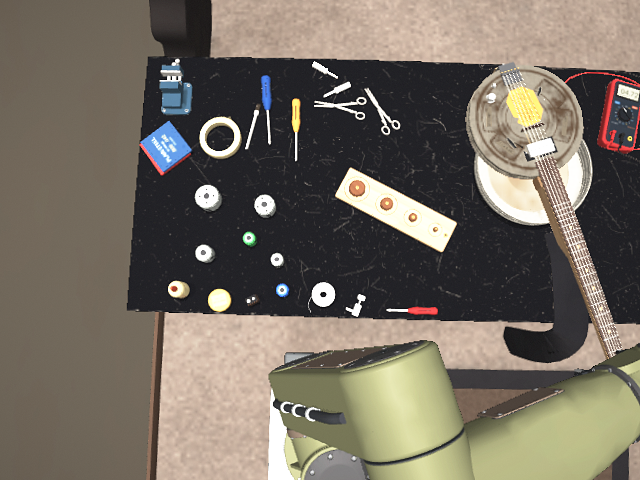

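View pics/scene0.png

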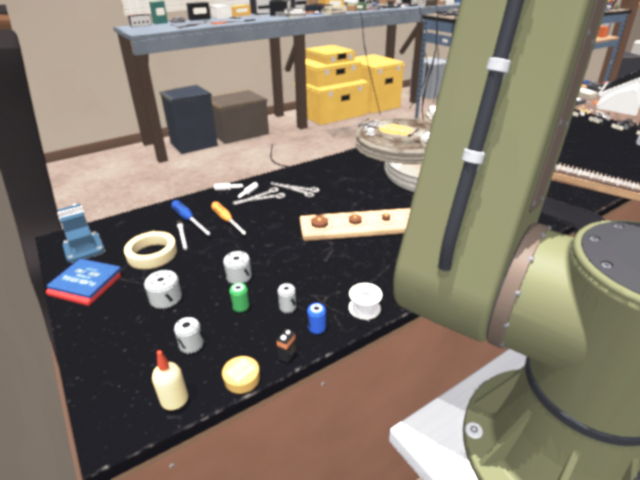

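The top view shows four steel saws at about (208,197), (264,205), (204,253) and (277,259). The green look-alike is at (249,239) and the blue one at (282,290). The spigots run from thick at (357,188) to thin at (435,229), the tin is at (219,300) and the battery at (252,299). The saw_29 candidates are (277,259) steel, (249,239) green and (282,290) blue. The plain steel one fits, being the smallest and uncoloured. I'll check it in a crop and measure.

```bash
cat > h.py <<'E'
import numpy as np,cv2
from scipy.spatial.transform import Rotation as R
from station import arm
def cam(n):
    s=arm.read_state();c=arm.camera(n)
    if n=='wrist':
        T=np.eye(4);T[:3,:3]=R.from_rotvec(s['eef_rot']).as_matrix();T[:3,3]=s['ee_pos'];T=T@c['mount']
    else:
        T=np.eye(4);T[:3,:3]=R.from_rotvec(c['orientation']).as_matrix();T[:3,3]=c['xyz']
    c['T']=T;return c
def cast(c,u,v,z):
    K=c['camera_matrix'];d=np.array([(u-K[0,2])/K[0,0],(v-K[1,2])/K[1,1]]);p=d.copy()
    for _ in range(20):p=d/(1+c['k1']*(p@p))
    w=c['T'][:3,:3]@np.array([p[0],-p[1],-1]);o=c['T'][:3,3]
    return o+w*(z-o[2])/w[2]
def proj(c,P):
    q=c['T'][:3,:3].T@(np.asarray(P)-c['T'][:3,3]);p=np.array([q[0],-q[1]])/-q[2]
    p=p*(1+c['k1']*(p@p));K=c['camera_matrix'];return p*[K[0,0],K[1,1]]+K[:2,2]
def tip(s=None):
    s=s or arm.read_state();M=R.from_rotvec(s['eef_rot']).as_matrix()
    return np.array(s['ee_pos']),M
E
python3 - <<'E'
from h import *
c=cam('top');im=c['pixels'];g=cv2.cvtColor(im,cv2.COLOR_BGR2GRAY);hsv=cv2.cvtColor(im,cv2.COLOR_BGR2HSV)
print('dist',np.linalg.norm(cast(c,208,197,0)))
m=((g>60)&(hsv[...,1]<70)).astype(np.uint8)*255
n,l,st,ce=cv2.connectedComponentsWithStats(m)
print('white')
for i in range(1,n):
    x,y,w,h,a=st[i]
    if 80<a<1500 and 180<x<310 and 170<y<315:
        print(st[i],ce[i].round(1),cast(c,*ce[i],.030).round(4), cast(c,*ce[i],.044).round(4))
m=((hsv[...,0]<16)&(hsv[...,1]>110)&(g>40)).astype(np.uint8)*255
n,l,st,ce=cv2.connectedComponentsWithStats(m)
for i in range(1,n):
    x,y,w,h,a=st[i]
    if a>4 and 335<x<460 and 165<y<255: print('spig',st[i],ce[i].round(1),cast(c,*ce[i],.027).round(4))
for u,v,z in[(219,300,.02),(252,299,.047),(249,239,.044),(282,290,.044)]:print(u,v,cast(c,u,v,z).round(3))
a=cv2.resize(im[170:320,150:300],None,fx=4,fy=4,interpolation=cv2.INTER_CUBIC)
cv2.imwrite('pics/crop1.png',a)
E
```

```text
dist 0.6734617634348529
white
[194 184  28  28 565] [207.9 197.3] [0.5787 0.3255 0.03  ] [0.5757 0.3223 0.044 ]
[254 194  22  24 407] [264.6 205.3] [0.5622 0.1871 0.03  ] [0.5594 0.1853 0.044 ]
[195 244  20  19 291] [204.4 253.1] [0.4428 0.326  0.03  ] [0.4412 0.3228 0.044 ]
[270 252  14  16 160] [276.8 259.5] [0.4324 0.1526 0.03  ] [0.431  0.1512 0.044 ]
[308 281  28  32 484] [322.3 294.4] [0.353  0.0426 0.03  ] [0.3524 0.0425 0.044 ]
[209 290  20  21 322] [218.7 299.7] [0.3335 0.2859 0.03  ] [0.3332 0.2831 0.044 ]
spig [349 180  16  17 201] [356.7 188.1] [ 0.611  -0.0334  0.027 ]
spig [380 197  13  14 116] [385.9 203.6] [ 0.5747 -0.1044  0.027 ]
spig [409 213   8   9  44] [412.4 217.2] [ 0.543  -0.1682  0.027 ]
spig [433 227   4   5  12] [434.2 229.2] [ 0.5155 -0.2207  0.027 ]
219 300 [0.333 0.287 0.02 ]
252 299 [0.337 0.205 0.047]
249 239 [0.478 0.219 0.044]
282 290 [0.36  0.136 0.044]
```

View pics/crop1.png

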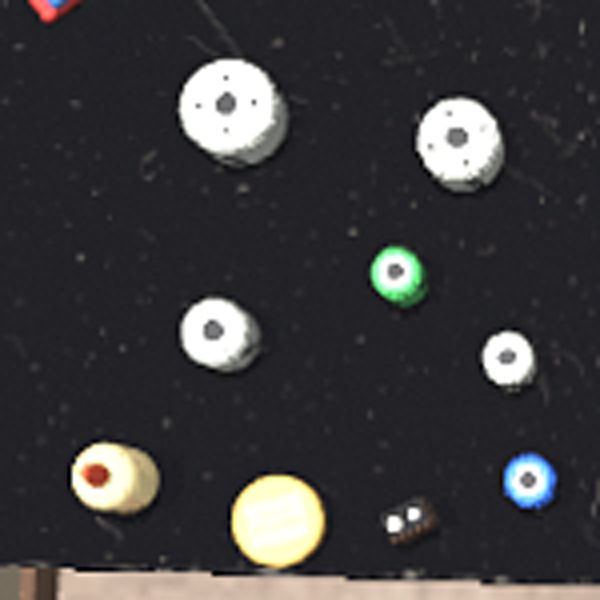

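The crop confirms the four plain steel cups, with hole centres at crop (226,104), (457,138), (213,330) and (507,357). saw_29 is the steel one at (507,357); the green and blue ones are look-alikes. Next I move over the rack to refine the spigot positions with the wrist camera.

>>> {"method": "servo_tool", "body": {"targets": [[0.4, -0.92, 0, 0, 0, 0], [0.4, -0.92, 0, 0, 0, 0], [0.4, -0.92, 0, 0, 0, 0], [0.4, -0.92, 0, 0, 0, 0], [0.4, -0.92, 0, 0, 0, 0]]}}

```text
time_s: 0.7
ee_pos: [0.2203, -0.4026, 0.3038]
eef_rot: [-3.075, -0.644, 0.0]
contact_force: [-0.5, -0.5, 1.5]
grip_width: 0.0855
grasp_force: 0.0
```

>>> {"method": "servo_tool", "body": {"targets": [[0.4, -0.92, 0, 0, 0, 0], [0.4, -0.92, 0, 0, 0, 0], [0.4, -0.92, 0, 0, 0, 0], [0.4, -0.92, 0, 0, 0, 0], [0.4, -0.92, 0, 0, 0, 0]]}}

```text
time_s: 1.2
ee_pos: [0.22, -0.3023, 0.3038]
eef_rot: [-3.075, -0.644, 0.0]
contact_force: [0.5, -0.1, 0.6]
grip_width: 0.0856
grasp_force: 0.0
```

>>> {"method": "servo_tool", "body": {"targets": [[1, -0.06, 0, 0, 0, 0], [1, -0.06, 0, 0, 0, 0], [1, -0.06, 0, 0, 0, 0], [1, -0.06, 0, 0, 0, 0], [1, -0.06, 0, 0, 0, 0]]}}

```text
time_s: 1.7
ee_pos: [0.31, -0.257, 0.3039]
eef_rot: [3.075, 0.644, 0.0]
contact_force: [1.1, -0.4, 1.0]
grip_width: 0.0856
grasp_force: 0.0
```

>>> {"method": "servo_tool", "body": {"targets": [[1, -0.06, 0, 0, 0, 0], [1, -0.06, 0, 0, 0, 0], [1, -0.06, 0, 0, 0, 0], [1, -0.06, 0, 0, 0, 0], [1, -0.06, 0, 0, 0, 0]]}}

```text
time_s: 2.2
ee_pos: [0.3992, -0.2114, 0.3038]
eef_rot: [-3.075, -0.644, 0.0]
contact_force: [-0.6, -0.6, -0.7]
grip_width: 0.0852
grasp_force: 0.0
```

>>> {"method": "servo_tool", "body": {"targets": [[1, -0.06, 0, 0, 0, 0], [1, -0.06, 0, 0, 0, 0], [1, -0.06, 0, 0, 0, 0], [1, -0.06, 0, 0, 0, 0], [1, -0.06, 0, 0, 0, 0]]}}

```text
time_s: 2.7
ee_pos: [0.4884, -0.1658, 0.3037]
eef_rot: [-3.075, -0.644, 0.0]
contact_force: [0.5, 0.4, 0.2]
grip_width: 0.0854
grasp_force: 0.0
```

>>> {"method": "servo_tool", "body": {"targets": [[1, -0.06, 0, 0, 0, 0], [1, -0.06, 0, 0, 0, 0], [1, -0.06, 0, 0, 0, 0], [1, -0.06, 0, 0, 0, 0], [0, 0, 0, 0, 0, 0]]}}

```text
time_s: 3.2
ee_pos: [0.5602, -0.1288, 0.3033]
eef_rot: [-3.074, -0.646, 0.001]
contact_force: [-0.9, -0.1, -0.8]
grip_width: 0.0854
grasp_force: 0.0
```

Run:
```python
from h import *
c=cam('wrist');im=c['pixels'];cv2.imwrite('pics/w1.png',im)
g=cv2.cvtColor(im,cv2.COLOR_BGR2GRAY);hsv=cv2.cvtColor(im,cv2.COLOR_BGR2HSV)
m=((hsv[...,0]<16)&(hsv[...,1]>110)&(g>40)).astype(np.uint8)*255
n,l,st,ce=cv2.connectedComponentsWithStats(m)
for i in range(1,n):
    if st[i][4]>60: print('spig',st[i],ce[i].round(1),cast(c,*ce[i],.027).round(4))
for P in[(.611,-.0334,.027),(.5155,-.2207,.027)]:print(proj(c,P))
t=cam('top')
for n,x,y in[(57,226,104),(48,457,138),(38,213,330),(29,507,357)]:
    print(n,cast(t,(x+.5)/4-.5+150,(y+.5)/4-.5+170,.044).round(4))
```

```text
spig [ 216   81   47   49 1705] [239.1 105. ] [ 0.613  -0.0317  0.027 ]
spig [283 161  35  35 857] [300.  177.5] [ 0.5772 -0.1029  0.027 ]
spig [339 225  23  24 332] [349.6 236. ] [ 0.5463 -0.1652  0.027 ]
spig [384 277  12  14  89] [388.8 282.6] [ 0.5198 -0.2185  0.027 ]
[240.15850194 108.05681462]
[388.81260895 287.34063844]
57 [0.5796 0.3268 0.044 ]
48 [0.5623 0.1872 0.044 ]
38 [0.4436 0.3265 0.044 ]
29 [0.4324 0.1522 0.044 ]
```

View pics/w1.png

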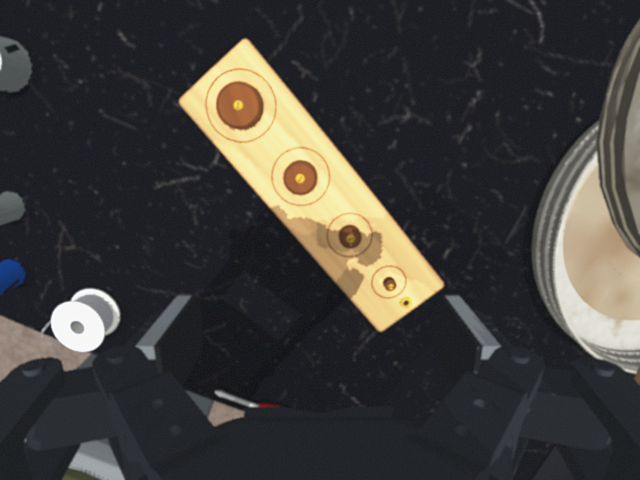

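The wrist view shows the four spigots clearly, at (239,105), (300,178), (350,236) and (389,283). They agree with the top camera to about 3 mm. Next I take the same view of the saws.

>>> {"method": "servo_tool", "body": {"targets": [[0.4, -1, 0, 0, 0, 0], [0.4, -1, 0, 0, 0, 0], [0.4, -1, 0, 0, 0, 0], [0.4, -1, 0, 0, 0, 0], [0.4, -1, 0, 0, 0, 0]]}}

```text
time_s: 3.8
ee_pos: [0.5548, -0.022, 0.3041]
eef_rot: [3.075, 0.643, 0.0]
contact_force: [-0.0, -0.0, -0.3]
grip_width: 0.0854
grasp_force: 0.0
```

>>> {"method": "servo_tool", "body": {"targets": [[0.4, -1, 0, 0, 0, 0], [0.4, -1, 0, 0, 0, 0], [0.4, -1, 0, 0, 0, 0], [0.4, -1, 0, 0, 0, 0], [0.4, -1, 0, 0, 0, 0]]}}

```text
time_s: 4.3
ee_pos: [0.5515, 0.0856, 0.3041]
eef_rot: [3.075, 0.643, 0.0]
contact_force: [-0.1, 0.1, -0.3]
grip_width: 0.0859
grasp_force: 0.0
```

>>> {"method": "servo_tool", "body": {"targets": [[0.4, -1, 0, 0, 0, 0], [0.4, -1, 0, 0, 0, 0], [0.4, -1, 0, 0, 0, 0], [0.4, -1, 0, 0, 0, 0], [0.4, -1, 0, 0, 0, 0]]}}

```text
time_s: 4.8
ee_pos: [0.5482, 0.1931, 0.3041]
eef_rot: [3.075, 0.643, 0.0]
contact_force: [0.0, 0.1, -0.1]
grip_width: 0.0856
grasp_force: 0.0
```

>>> {"method": "servo_tool", "body": {"targets": [[0.4, -1, 0, 0, 0, 0], [0.4, -1, 0, 0, 0, 0], [0, 0, 0, 0, 0, 0], [0, 0, 0, 0, 0, 0]]}}

```text
time_s: 5.2
ee_pos: [0.547, 0.2355, 0.3039]
eef_rot: [3.075, 0.644, -0.0]
contact_force: [0.2, -0.8, -0.6]
grip_width: 0.0854
grasp_force: 0.0
```

Run:
```python
from h import *
c=cam('wrist');im=c['pixels'];cv2.imwrite('pics/w2.png',im);print(arm.read_state()['ee_pos'])
g=cv2.cvtColor(im,cv2.COLOR_BGR2GRAY)
for n,x,y in[(57,.5826,.3288),(48,.5653,.1892),(38,.4466,.3285),(29,.4354,.1542)]:
    u,v=proj(c,(x,y,.044));print(n,u,v)
    a,b=int(u)-14,int(v)-14
    w=g[max(b,0):b+29,max(a,0):a+29]
    m=(w<110).astype(np.uint8);k,l,st,ce=cv2.connectedComponentsWithStats(m)
    for i in range(1,k):
        q=ce[i]+[max(a,0),max(b,0)]
        if st[i][4]>8:print('   ',st[i],q.round(1),cast(c,*q,.044).round(4))
```

```text
[0.54714094 0.23516894 0.3039434 ]
57 231.61522034133603 126.12225613499884
    [  6  10  15  16 196] [229.9 129.4] [0.5796 0.3292 0.044 ]
48 377.1441915279468 212.44384011186978
    [  5  10  15  15 170] [374.9 214.8] [0.5627 0.1901 0.044 ]
38 179.45569043148618 270.32393408978294
    [  6  11  14  13 146] [177.6 273. ] [0.4435 0.3293 0.044 ]
29 350.2250197223899 349.717220375364
    [ 0  0  6  4 13] [337.7 335.8] [0.4442 0.1713 0.044 ]
    [ 14   0  15  29 131] [361.  351.2] [0.438 0.144 0.044]
    [ 7 12 10  9 69] [347.5 351.3] [0.4328 0.1559 0.044 ]
    [ 0 23 12  6 31] [339.5 361.7] [0.4194 0.1581 0.044 ]
```

View pics/w2.png

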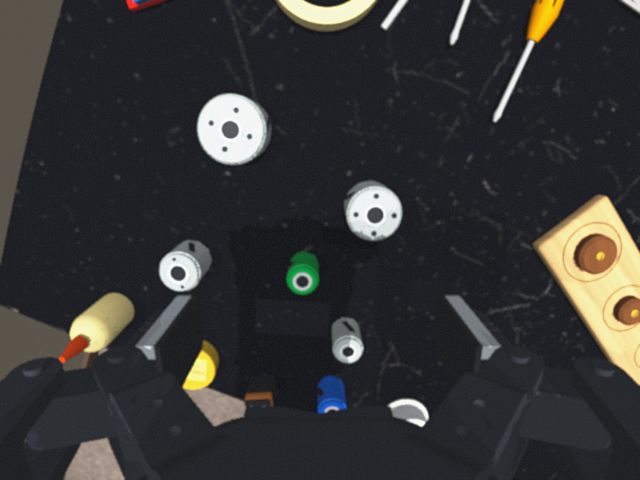

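The wrist view shows saw 57 at (230,129), 48 at (375,215), 38 at (178,273) and 29 at (348,351). The results agree with the top camera, so I pick saw 57.

>>> {"method": "servo_tool", "body": {"targets": [[0.675, -0.73, 1, 0, 0, 0], [0.675, -0.73, 1, 0, 0, 0], [0.675, -0.73, 1, 0, 0, 0], [0.675, -0.73, 1, 0, 0, 0], [0.675, -0.73, 1, 0, 0, 0]]}}

```text
time_s: 5.75
ee_pos: [0.5804, 0.3295, 0.2032]
eef_rot: [3.075, 0.642, 0.0]
contact_force: [-0.0, 0.4, 0.4]
grip_width: 0.0854
grasp_force: 0.0
```

>>> {"method": "servo_tool", "body": {"targets": [[0, 0, 1, 0, 0, 0], [0, 0, 1, 0, 0, 0], [0, 0, 1, 0, 0, 0], [0, 0, 1, 0, 0, 0], [0, 0, 0.7, 0, 0, 0]]}}

```text
time_s: 6.25
ee_pos: [0.5799, 0.3288, 0.1086]
eef_rot: [3.075, 0.642, -0.002]
contact_force: [-0.1, -0.1, -0.1]
grip_width: 0.0852
grasp_force: 0.0
```

>>> {"method": "servo_tool", "body": {"targets": [[0, 0, 0.5, 0, 0, 0], [0, 0, 0.5, 0, 0, 0], [0, 0, 0.3, 0, 0, 0], [0, 0, 0.1, 0, 0, 0]]}}

```text
time_s: 6.65
ee_pos: [0.5797, 0.33, 0.0815]
eef_rot: [3.075, 0.644, -0.001]
contact_force: [0.1, 0.0, -0.1]
grip_width: 0.0851
grasp_force: 0.0
```

>>> {"method": "servo_tool", "body": {"targets": [[0, 0, 0, 0, 0, 0], [0, 0, 0, 0, 0, 0], [0, 0, 0, 0, 0, 0], [0, 0, 0, 0, 0, 0], [0, 0, 0, 0, 0, 0]], "grip": 1, "squeeze": 50}}

```text
time_s: 7.15
ee_pos: [0.5802, 0.3303, 0.083]
eef_rot: [-3.074, -0.644, -0.003]
contact_force: [-1.7, -0.3, 6.5]
grip_width: 0.0566
grasp_force: 53.6
```

>>> {"method": "servo_tool", "body": {"targets": [[0, 0, 0, 0, 0, 0], [0, 0, 0, 0, 0, 0], [0, 0, 0, 0, 0, 0]]}}

```text
time_s: 7.45
ee_pos: [0.5802, 0.3303, 0.083]
eef_rot: [-3.075, -0.644, -0.003]
contact_force: [-0.9, -0.5, 5.6]
grip_width: 0.0564
grasp_force: 53.6
```

>>> {"method": "servo_tool", "body": {"targets": [[0, 0, -0.5, 0, 0, 0], [0, 0, -1, 0, 0, 0], [0, 0, -1, 0, 0, 0], [0, 0, -1, 0, 0, 0], [0, 0, -0.5, 0, 0, 0]]}}

```text
time_s: 7.95
ee_pos: [0.5801, 0.3304, 0.1643]
eef_rot: [-3.074, -0.644, -0.004]
contact_force: [0.2, 0.4, -2.2]
grip_width: 0.0564
grasp_force: 53.4
```

>>> {"method": "servo_tool", "body": {"targets": [[-0.32, 0.95, 0, 0, 0, 0], [-0.32, 0.95, 0, 0, 0, 0], [-0.32, 0.95, 0, 0, 0, 0], [-0.32, 0.95, 0, 0, 0, 0], [-0.32, 0.95, 0, 0, 0, 0]]}}

```text
time_s: 8.45
ee_pos: [0.5885, 0.2278, 0.1611]
eef_rot: [3.075, 0.642, -0.002]
contact_force: [-0.6, -1.0, -1.1]
grip_width: 0.0563
grasp_force: 53.4
```

>>> {"method": "servo_tool", "body": {"targets": [[-0.32, 0.95, 0, 0, 0, 0], [-0.32, 0.95, 0, 0, 0, 0], [-0.32, 0.95, 0, 0, 0, 0], [-0.32, 0.95, 0, 0, 0, 0], [-0.32, 0.95, 0, 0, 0, 0]]}}

```text
time_s: 8.95
ee_pos: [0.597, 0.128, 0.1612]
eef_rot: [3.075, 0.642, -0.002]
contact_force: [0.7, -0.2, -1.0]
grip_width: 0.0564
grasp_force: 53.4
```

>>> {"method": "servo_tool", "body": {"targets": [[-0.32, 0.95, 0, 0, 0, 0], [-0.32, 0.95, 0, 0, 0, 0], [-0.32, 0.95, 0, 0, 0, 0], [-0.32, 0.95, 0, 0, 0, 0], [-0.32, 0.95, 0, 0, 0, 0]]}}

```text
time_s: 9.45
ee_pos: [0.6056, 0.0282, 0.1612]
eef_rot: [-3.075, -0.642, 0.002]
contact_force: [-0.1, -0.3, -1.3]
grip_width: 0.0564
grasp_force: 53.4
```

>>> {"method": "servo_tool", "body": {"targets": [[-0.32, 0.95, 0, 0, 0, 0], [-0.32, 0.95, 0, 0, 0, 0], [-0.25, 0.98, 0, 0, 0, 0], [0, 0, 0, 0, 0, 0], [0, 0, 0, 0, 0, 0]]}}

```text
time_s: 9.95
ee_pos: [0.6124, -0.0304, 0.1613]
eef_rot: [-3.075, -0.641, 0.001]
contact_force: [-0.2, -0.7, -1.0]
grip_width: 0.0563
grasp_force: 53.4
```

Run:
```python
from h import *
c=cam('wrist');im=c['pixels'];cv2.imwrite('pics/w3.png',im)
p,M=tip();print(p,M.T@(np.array([.6138,-.0301,.101])-p)/.02)
```

```text
[ 0.61249036 -0.02970714  0.16144947] [0.05419952 0.04587072 3.02241252]
```

View pics/w3.png

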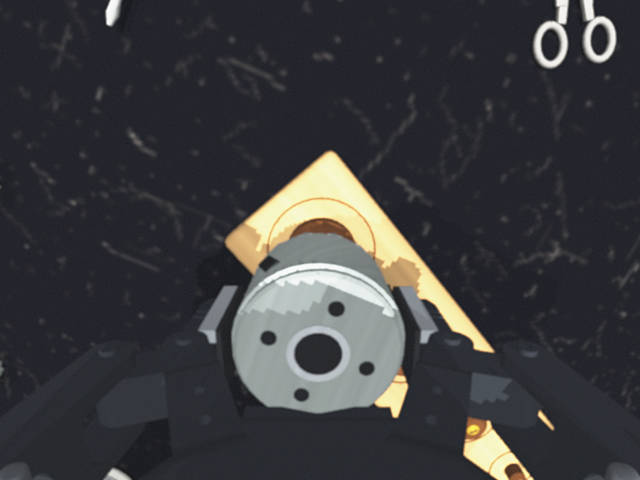

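The held saw hangs centred at (318,353), with the ring of spigot 57 at (322,235) just below and beyond it, consistent with the vertical offset. I lower it.

>>> {"method": "servo_tool", "body": {"targets": [[0.05, 0.04, 0.8, 0, 0, 0], [0, 0, 0.8, 0, 0, 0], [0, 0, 0.5, 0, 0, 0], [0, 0, 0, 0, 0, 0]]}}

```text
time_s: 10.4
ee_pos: [0.6133, -0.0293, 0.1173]
eef_rot: [-3.074, -0.644, 0.006]
contact_force: [0.1, 0.7, -1.7]
grip_width: 0.0563
grasp_force: 53.4
```

>>> {"method": "servo_tool", "body": {"targets": [[0, 0, 0.3, 0, 0, 0], [0, 0, 0.3, 0, 0, 0], [0, 0, 0.2, 0, 0, 0], [0, 0, 0.1, 0, 0, 0], [0, 0, 0, 0, 0, 0]]}}

```text
time_s: 10.9
ee_pos: [0.6142, -0.0297, 0.1017]
eef_rot: [-3.075, -0.644, 0.0]
contact_force: [-1.1, 0.1, -1.0]
grip_width: 0.0564
grasp_force: 53.5
```

>>> {"method": "servo_tool", "body": {"targets": [[0, 0, 0.06, 0, 0, 0], [0, 0, 0.06, 0, 0, 0], [0, 0, 0, 0, 0, 0]]}}

```text
time_s: 11.2
ee_pos: [0.6144, -0.0297, 0.101]
eef_rot: [3.075, 0.644, 0.001]
contact_force: [-7.0, -0.2, 12.4]
grip_width: 0.0565
grasp_force: 54.7
```

>>> {"method": "servo_tool", "body": {"targets": [[0, 0, 0, 0, 0, 0], [0, 0, 0, 0, 0, 0], [0, 0, 0, 0, 0, 0]], "grip": 0.15}}

```text
time_s: 11.5
ee_pos: [0.6142, -0.0297, 0.0995]
eef_rot: [3.075, 0.644, 0.0]
contact_force: [0.4, -1.1, -0.3]
grip_width: 0.0727
grasp_force: 0.0
```

>>> {"method": "servo_tool", "body": {"targets": [[0, 0, -0.5, 0, 0, 0], [0, 0, -1, 0, 0, 0], [0, 0, -1, 0, 0, 0], [0, 0, -1, 0, 0, 0]]}}

```text
time_s: 11.9
ee_pos: [0.6142, -0.0297, 0.171]
eef_rot: [3.075, 0.644, 0.001]
contact_force: [0.5, 0.2, -0.3]
grip_width: 0.0725
grasp_force: 0.0
```

Run:
```python
from h import *
c=cam('wrist');im=c['pixels'];cv2.imwrite('pics/w4.png',im)
p,M=tip();print(p)
for h in (.062,):print(proj(c,(.6138,-.0301,h)))
d=np.array([.5627,.1901,p[2]])-p;print(M.T@d/.02)
```

```text
[ 0.61529049 -0.02977482  0.17459775]
[320.51755797 274.57863278]
[  2.00235203 -11.12505879  -0.01977711]
```

View pics/w4.png

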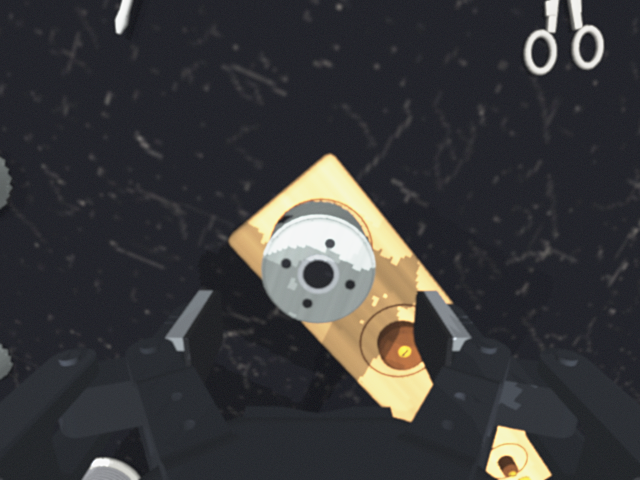

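Saw 57 is seated: its hole is at (318,273) and the prediction was (320,275). Next is saw 48.

>>> {"method": "servo_tool", "body": {"targets": [[0.17, -0.93, 0, 0, 0, 0], [0.17, -0.93, 0, 0, 0, 0], [0.17, -0.93, 0, 0, 0, 0], [0.17, -0.93, 0, 0, 0, 0], [0.17, -0.93, 0, 0, 0, 0]], "grip": 0}}

```text
time_s: 12.45
ee_pos: [0.5915, 0.0645, 0.1686]
eef_rot: [-3.074, -0.645, 0.002]
contact_force: [0.5, -0.6, 0.1]
grip_width: 0.0853
grasp_force: 0.0
```

>>> {"method": "servo_tool", "body": {"targets": [[0.17, -0.93, 0, 0, 0, 0], [0.17, -0.93, 0, 0, 0, 0], [0.17, -0.93, 0, 0, 0, 0], [0.17, -0.93, 0, 0, 0, 0], [0.17, -0.93, 0, 0, 0, 0]]}}

```text
time_s: 12.95
ee_pos: [0.5695, 0.1564, 0.1686]
eef_rot: [-3.074, -0.645, 0.002]
contact_force: [0.3, -0.6, 0.7]
grip_width: 0.0855
grasp_force: 0.0
```

>>> {"method": "servo_tool", "body": {"targets": [[0.15, -0.93, 0, 0, 0, 0], [0.15, -0.9, 0, 0, 0, 0], [0, 0, 1, 0, 0, 0], [0, 0, 1, 0, 0, 0], [0, 0, 0, 0, 0, 0]]}}

```text
time_s: 13.45
ee_pos: [0.5595, 0.1912, 0.1264]
eef_rot: [3.074, 0.646, -0.009]
contact_force: [-0.3, -0.0, -0.0]
grip_width: 0.0855
grasp_force: 0.0
```

Run:
```python
from h import *
p,M=tip();print(p,M.T@(np.array([.5627,.1901,.081])-p)/.02)
```

```text
[0.55951101 0.19119188 0.12635773] [0.13679749 0.11626792 2.26704237]
```

>>> {"method": "servo_tool", "body": {"targets": [[0.13, 0.11, 0.9, 0, 0, 0], [0, 0, 0.8, 0, 0, 0], [0, 0, 0.5, 0, 0, 0], [0, 0, 0.07, 0, 0, 0]]}}

```text
time_s: 13.85
ee_pos: [0.5641, 0.1894, 0.0828]
eef_rot: [3.075, 0.644, -0.004]
contact_force: [-0.5, 0.8, 0.3]
grip_width: 0.0855
grasp_force: 0.0
```

>>> {"method": "servo_tool", "body": {"targets": [[0, 0, 0, 0, 0, 0], [0, 0, 0, 0, 0, 0], [0, 0, 0, 0, 0, 0], [0, 0, 0, 0, 0, 0], [0, 0, 0, 0, 0, 0]], "grip": 1}}

```text
time_s: 14.35
ee_pos: [0.5651, 0.1894, 0.0851]
eef_rot: [-3.075, -0.644, -0.002]
contact_force: [-1.4, 0.2, 6.4]
grip_width: 0.0464
grasp_force: 51.4
```

>>> {"method": "servo_tool", "body": {"targets": [[0, 0, 0, 0, 0, 0], [0, 0, 0, 0, 0, 0], [0, 0, 0, 0, 0, 0]]}}

```text
time_s: 14.65
ee_pos: [0.5651, 0.1894, 0.085]
eef_rot: [-3.075, -0.644, -0.002]
contact_force: [-1.2, -0.6, 5.9]
grip_width: 0.0463
grasp_force: 51.4
```

>>> {"method": "servo_tool", "body": {"targets": [[0, 0, -0.5, 0, 0, 0], [0, 0, -1, 0, 0, 0], [0, 0, -1, 0, 0, 0], [0, 0, -1, 0, 0, 0], [0, 0, -1, 0, 0, 0]]}}

```text
time_s: 15.15
ee_pos: [0.5647, 0.1892, 0.1756]
eef_rot: [-3.075, -0.644, -0.0]
contact_force: [-0.6, 0.4, -0.8]
grip_width: 0.0462
grasp_force: 51.3
```

Run:
```python
from h import *
p,M=tip();print(p,M.T@(np.array([.5778,-.1021,.101])-p)/.02)
```

```text
[0.56470763 0.18924482 0.17557522] [-5.24519862 13.60617149  3.72782564]
```

>>> {"method": "servo_tool", "body": {"targets": [[-0.37, 0.97, 0, 0, 0, 0], [-0.37, 0.97, 0, 0, 0, 0], [-0.37, 0.97, 0, 0, 0, 0], [-0.37, 0.97, 0, 0, 0, 0], [-0.37, 0.97, 0, 0, 0, 0]]}}

```text
time_s: 15.65
ee_pos: [0.5698, 0.0847, 0.1748]
eef_rot: [3.075, 0.644, 0.001]
contact_force: [-0.2, -0.3, -0.9]
grip_width: 0.0461
grasp_force: 51.3
```

>>> {"method": "servo_tool", "body": {"targets": [[-0.37, 0.97, 0, 0, 0, 0], [-0.37, 0.97, 0, 0, 0, 0], [-0.37, 0.97, 0, 0, 0, 0], [-0.37, 0.97, 0, 0, 0, 0], [-0.37, 0.97, 0, 0, 0, 0]]}}

```text
time_s: 16.15
ee_pos: [0.5748, -0.019, 0.1748]
eef_rot: [3.075, 0.644, 0.001]
contact_force: [0.5, 0.3, -0.7]
grip_width: 0.0458
grasp_force: 51.3
```

>>> {"method": "servo_tool", "body": {"targets": [[-0.37, 0.97, 0, 0, 0, 0], [-0.37, 0.97, 0, 0, 0, 0], [-0.37, 0.97, 0, 0, 0, 0], [-0.37, 0.97, 0, 0, 0, 0], [0, 0, 0, 0, 0, 0]]}}

```text
time_s: 16.65
ee_pos: [0.5788, -0.1031, 0.1747]
eef_rot: [3.075, 0.64, 0.001]
contact_force: [-0.5, -0.5, -0.3]
grip_width: 0.0464
grasp_force: 51.3
```

```bash
cat >> h.py <<'E'
def held(c,off):
    "hole of the held saw: dark blob nearest the tool axis, in world"
    p,M=tip();z=p[2]-off+.044;u,v=proj(c,(p[0],p[1],z));g=cv2.cvtColor(c['pixels'],cv2.COLOR_BGR2GRAY)
    a,b=int(u)-32,int(v)-32;w=g[b:b+65,a:a+65]
    k,l,st,ce=cv2.connectedComponentsWithStats((w<75).astype(np.uint8))
    for i in range(1,k):
        if st[i][4]>60:
            q=ce[i]+[a,b];P=cast(c,*q,z);print('blob',st[i],q.round(1),P.round(4),'tool-off mm',(M.T@(P-[p[0],p[1],z])*1e3).round(1))
E
python3 - <<'E'
from h import *
c=cam('wrist');cv2.imwrite('pics/w5.png',c['pixels']);held(c,.085)
p,M=tip();print(p,M.T@(np.array([.5778,-.1021,.103])-p)/.02)
E
```

```text
blob [  10   18   46   40 1433] [317.7 353.6] [ 0.577  -0.1026  0.1336] tool-off mm [-1.9 -0.  -0. ]
[ 0.57877646 -0.10187986  0.1745702 ] [-0.05031049 -0.0101048   3.57849223]
```

View pics/w5.png

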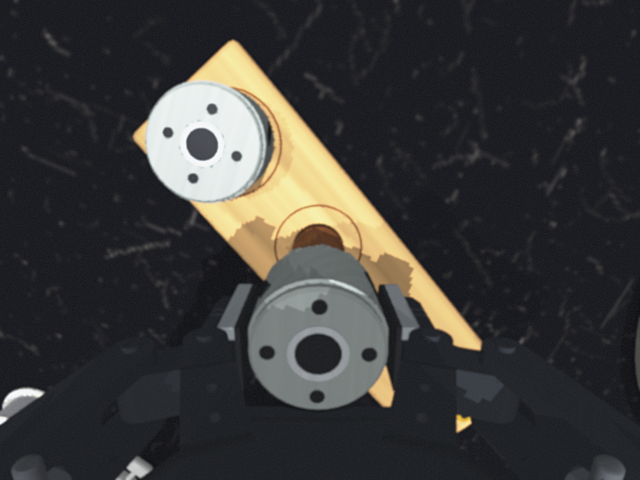

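Saw 48 is held centred at (318,354), 1.9 mm back along tool x, which I correct. I lower it.

>>> {"method": "servo_tool", "body": {"targets": [[0.04, 0, 0.9, 0, 0, 0], [0, 0, 0.9, 0, 0, 0], [0, 0, 0.8, 0, 0, 0], [0, 0, 0.3, 0, 0, 0], [0, 0, 0, 0, 0, 0]]}}

```text
time_s: 17.2
ee_pos: [0.5794, -0.1003, 0.1155]
eef_rot: [-3.074, -0.644, 0.002]
contact_force: [0.0, -0.2, -0.2]
grip_width: 0.0463
grasp_force: 51.4
```

>>> {"method": "servo_tool", "body": {"targets": [[0, 0, 0.3, 0, 0, 0], [0, 0, 0.2, 0, 0, 0], [0, 0, 0.1, 0, 0, 0], [0, 0, 0.05, 0, 0, 0], [0, 0, 0, 0, 0, 0]]}}

```text
time_s: 17.7
ee_pos: [0.5796, -0.1008, 0.1032]
eef_rot: [3.075, 0.644, 0.0]
contact_force: [0.4, -0.2, -0.0]
grip_width: 0.0465
grasp_force: 51.4
```

>>> {"method": "servo_tool", "body": {"targets": [[0, 0, 0.05, 0, 0, 0], [0, 0, 0.03, 0, 0, 0], [0, 0, 0, 0, 0, 0]]}}

```text
time_s: 18.0
ee_pos: [0.5798, -0.1008, 0.103]
eef_rot: [3.075, 0.644, 0.001]
contact_force: [-8.5, 1.6, 15.6]
grip_width: 0.0461
grasp_force: 53.1
```

>>> {"method": "servo_tool", "body": {"targets": [[0, 0, 0, 0, 0, 0], [0, 0, 0, 0, 0, 0], [0, 0, 0, 0, 0, 0]], "grip": 0.29}}

```text
time_s: 18.3
ee_pos: [0.5796, -0.1007, 0.1014]
eef_rot: [-3.075, -0.644, -0.0]
contact_force: [-0.3, -0.7, -0.2]
grip_width: 0.0605
grasp_force: 0.0
```

>>> {"method": "servo_tool", "body": {"targets": [[0, 0, -0.5, 0, 0, 0], [0, 0, -1, 0, 0, 0], [0, 0, -1, 0, 0, 0], [0, 0, -1, 0, 0, 0]]}}

```text
time_s: 18.7
ee_pos: [0.5796, -0.1007, 0.1729]
eef_rot: [3.075, 0.644, 0.001]
contact_force: [-0.1, 0.1, 0.2]
grip_width: 0.0607
grasp_force: 0.0
```

Run:
```python
from h import *
c=cam('wrist');cv2.imwrite('pics/w6.png',c['pixels']);p,M=tip()
g=cv2.cvtColor(c['pixels'],cv2.COLOR_BGR2GRAY);P=(.5778,-.1021,.062);u,v=proj(c,P);print(u,v)
a,b=int(u)-22,int(v)-22;k,l,st,ce=cv2.connectedComponentsWithStats((g[b:b+45,a:a+45]<75).astype(np.uint8))
for i in range(1,k):
    if st[i][4]>40:print(st[i],cast(c,*(ce[i]+[a,b]),.062))
print(p,M.T@(np.array([.4435,.3293,p[2]])-p)/.02)
```

```text
321.2022926019624 276.2963192557417
[  5   8  29  27 627] [ 0.57777822 -0.10039449  0.062     ]
[ 0.58066362 -0.10095227  0.17645179] [  2.34960488 -22.45669387  -0.05860757]
```

>>> {"method": "servo_tool", "body": {"targets": [[0.1, -0.98, 0, 0, 0, 0], [0.1, -0.98, 0, 0, 0, 0], [0.1, -0.98, 0, 0, 0, 0], [0.1, -0.98, 0, 0, 0, 0], [0.1, -0.98, 0, 0, 0, 0]]}}

```text
time_s: 19.25
ee_pos: [0.5485, -0.0054, 0.171]
eef_rot: [-3.074, -0.644, 0.002]
contact_force: [0.4, 0.3, 0.4]
grip_width: 0.0608
grasp_force: 0.0
```

>>> {"method": "servo_tool", "body": {"targets": [[0.1, -0.98, 0, 0, 0, 0], [0.1, -0.98, 0, 0, 0, 0], [0.1, -0.98, 0, 0, 0, 0], [0.1, -0.98, 0, 0, 0, 0], [0.1, -0.98, 0, 0, 0, 0]]}}

```text
time_s: 19.75
ee_pos: [0.5182, 0.0883, 0.171]
eef_rot: [-3.075, -0.644, 0.002]
contact_force: [-0.5, -0.7, 0.9]
grip_width: 0.0609
grasp_force: 0.0
```

>>> {"method": "servo_tool", "body": {"targets": [[0.1, -0.98, 0, 0, 0, 0], [0.1, -0.98, 0, 0, 0, 0], [0.1, -0.98, 0, 0, 0, 0], [0.1, -0.98, 0, 0, 0, 0], [0.1, -0.98, 0, 0, 0, 0]]}}

```text
time_s: 20.25
ee_pos: [0.4879, 0.1819, 0.171]
eef_rot: [-3.075, -0.644, 0.002]
contact_force: [0.9, 0.5, 0.0]
grip_width: 0.0607
grasp_force: 0.0
```

>>> {"method": "servo_tool", "body": {"targets": [[0.1, -0.98, 0, 0, 0, 0], [0.1, -0.98, 0, 0, 0, 0], [0.1, -0.98, 0, 0, 0, 0], [0.1, -0.98, 0, 0, 0, 0], [0.1, -0.98, 0, 0, 0, 0]]}}

```text
time_s: 20.75
ee_pos: [0.4577, 0.2755, 0.171]
eef_rot: [3.075, 0.644, -0.002]
contact_force: [-0.1, -0.4, -0.2]
grip_width: 0.0605
grasp_force: 0.0
```

>>> {"method": "servo_tool", "body": {"targets": [[0.1, -0.98, 0, 0, 0, 0], [0.1, -0.98, 0, 0, 0, 0], [0.1, -0.9, 0, 0, 0, 0], [0, 0, 0, 0, 0, 0], [0, 0, 0, 0, 0, 0]]}}

```text
time_s: 21.25
ee_pos: [0.4408, 0.3292, 0.1711]
eef_rot: [3.074, 0.645, -0.001]
contact_force: [-0.0, -0.4, -1.1]
grip_width: 0.0606
grasp_force: 0.0
```

Run:
```python
from h import *
c=cam('wrist');cv2.imwrite('pics/w7.png',c['pixels']);p,M=tip()
print(proj(c,(.4435,.3293,.044)))
print(p,M.T@(np.array([.4435,.3293,.081])-p)/.02)
```

```text
[321.84451793 256.50979845]
[0.4411384  0.32885955 0.17115509] [0.12048104 0.02630175 4.50766817]
```

View pics/w7.png

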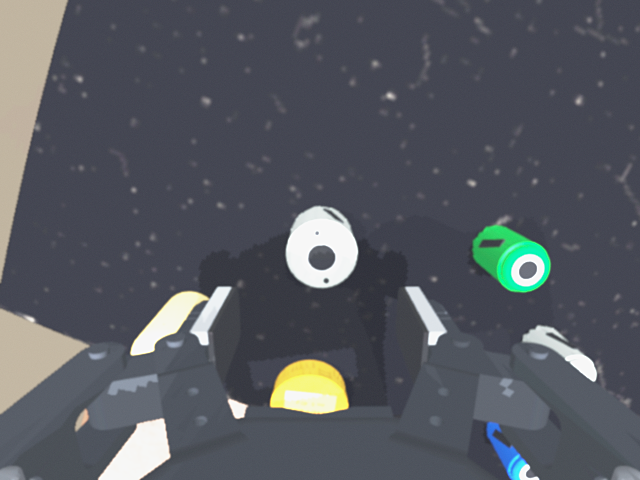

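Saw 38 is right where expected, at (322,257). The bottle behind the left finger at (170,320) has about 2 cm of clearance. I descend and grip.

>>> {"method": "servo_tool", "body": {"targets": [[0.12, 0.03, 1, 0, 0, 0], [0, 0, 1, 0, 0, 0], [0, 0, 1, 0, 0, 0], [0, 0, 0.9, 0, 0, 0], [0, 0, 0.4, 0, 0, 0]]}}

```text
time_s: 21.8
ee_pos: [0.4436, 0.3286, 0.0839]
eef_rot: [3.074, 0.642, -0.003]
contact_force: [-0.6, 0.8, 0.1]
grip_width: 0.0604
grasp_force: 0.0
```

>>> {"method": "servo_tool", "body": {"targets": [[0, 0, 0, 0, 0, 0], [0, 0, 0, 0, 0, 0], [0, 0, 0, 0, 0, 0], [0, 0, 0, 0, 0, 0], [0, 0, 0, 0, 0, 0]], "grip": 1}}

```text
time_s: 22.3
ee_pos: [0.4442, 0.3297, 0.086]
eef_rot: [-3.075, -0.644, -0.001]
contact_force: [0.1, -0.4, 3.1]
grip_width: 0.0368
grasp_force: 50.3
```

>>> {"method": "servo_tool", "body": {"targets": [[0, 0, 0, 0, 0, 0], [0, 0, 0, 0, 0, 0]]}}

```text
time_s: 22.5
ee_pos: [0.4442, 0.3297, 0.086]
eef_rot: [-3.075, -0.644, -0.001]
contact_force: [-0.6, -1.4, 5.6]
grip_width: 0.0367
grasp_force: 50.5
```

>>> {"method": "servo_tool", "body": {"targets": [[0, 0, -0.5, 0, 0, 0], [0, 0, -1, 0, 0, 0], [0, 0, -1, 0, 0, 0], [0, 0, -1, 0, 0, 0], [0, 0, -1, 0, 0, 0]]}}

```text
time_s: 23.0
ee_pos: [0.4438, 0.3296, 0.1768]
eef_rot: [-3.075, -0.644, -0.0]
contact_force: [-0.6, 0.1, -1.1]
grip_width: 0.0367
grasp_force: 50.1
```

Run:
```python
from h import *
p,M=tip();print(p,M.T@(np.array([.5461,-.1656,p[2]])-p)/.02)
```

```text
[0.4437946  0.32957467 0.17680806] [-5.24852492e+00  2.47308280e+01 -2.31451316e-03]
```

25 rows of (-0.21, 0.99).

>>> {"method": "servo_tool", "body": {"targets": [[-0.21, 0.99, 0, 0, 0, 0], [-0.21, 0.99, 0, 0, 0, 0], [-0.21, 0.99, 0, 0, 0, 0], [-0.21, 0.99, 0, 0, 0, 0], [-0.21, 0.99, 0, 0, 0, 0]]}}

```text
time_s: 23.5
ee_pos: [0.4645, 0.2297, 0.176]
eef_rot: [-3.075, -0.644, -0.0]
contact_force: [0.1, 0.5, -1.4]
grip_width: 0.0369
grasp_force: 50.1
```

>>> {"method": "servo_tool", "body": {"targets": [[-0.21, 0.99, 0, 0, 0, 0], [-0.21, 0.99, 0, 0, 0, 0], [-0.21, 0.99, 0, 0, 0, 0], [-0.21, 0.99, 0, 0, 0, 0], [-0.21, 0.99, 0, 0, 0, 0]]}}

```text
time_s: 24.0
ee_pos: [0.4849, 0.1306, 0.176]
eef_rot: [-3.075, -0.644, -0.0]
contact_force: [-0.2, -0.0, -0.3]
grip_width: 0.037
grasp_force: 50.1
```

>>> {"method": "servo_tool", "body": {"targets": [[-0.21, 0.99, 0, 0, 0, 0], [-0.21, 0.99, 0, 0, 0, 0], [-0.21, 0.99, 0, 0, 0, 0], [-0.21, 0.99, 0, 0, 0, 0], [-0.21, 0.99, 0, 0, 0, 0]]}}

```text
time_s: 24.5
ee_pos: [0.5054, 0.0315, 0.176]
eef_rot: [3.075, 0.644, 0.0]
contact_force: [0.4, 0.9, -1.0]
grip_width: 0.037
grasp_force: 50.1
```

>>> {"method": "servo_tool", "body": {"targets": [[-0.21, 0.99, 0, 0, 0, 0], [-0.21, 0.99, 0, 0, 0, 0], [-0.21, 0.99, 0, 0, 0, 0], [-0.21, 0.99, 0, 0, 0, 0], [-0.21, 0.99, 0, 0, 0, 0]]}}

```text
time_s: 25.0
ee_pos: [0.5259, -0.0676, 0.176]
eef_rot: [3.075, 0.644, 0.0]
contact_force: [-0.3, 0.5, 0.1]
grip_width: 0.0367
grasp_force: 50.1
```

>>> {"method": "servo_tool", "body": {"targets": [[-0.21, 0.99, 0, 0, 0, 0], [-0.21, 0.99, 0, 0, 0, 0], [-0.21, 0.99, 0, 0, 0, 0], [-0.21, 0.99, 0, 0, 0, 0], [-0.21, 0.97, 0, 0, 0, 0]]}}

```text
time_s: 25.5
ee_pos: [0.5462, -0.1664, 0.176]
eef_rot: [3.075, 0.644, 0.0]
contact_force: [0.7, -0.3, -0.1]
grip_width: 0.0367
grasp_force: 50.1
```

>>> {"method": "servo_tool", "body": {"targets": [[0, 0, 0, 0, 0, 0], [0, 0, 0, 0, 0, 0]]}}

```text
time_s: 25.7
ee_pos: [0.546, -0.1654, 0.1756]
eef_rot: [-3.075, -0.643, 0.0]
contact_force: [-1.3, -0.1, -0.8]
grip_width: 0.0368
grasp_force: 50.2
```

Run:
```python
from h import *
c=cam('wrist');cv2.imwrite('pics/w8.png',c['pixels']);held(c,.086)
p,M=tip();print(p,M.T@(np.array([.5461,-.1656,.104])-p)/.02)
```

```text
blob [   7   15   46   39 1421] [317.7 349.1] [ 0.5452 -0.1645  0.1336] tool-off mm [-0.5 -0.8  0. ]
[ 0.54601997 -0.16501528  0.17563538] [-0.00773249  0.02947457  3.58176082]
```

View pics/w8.png

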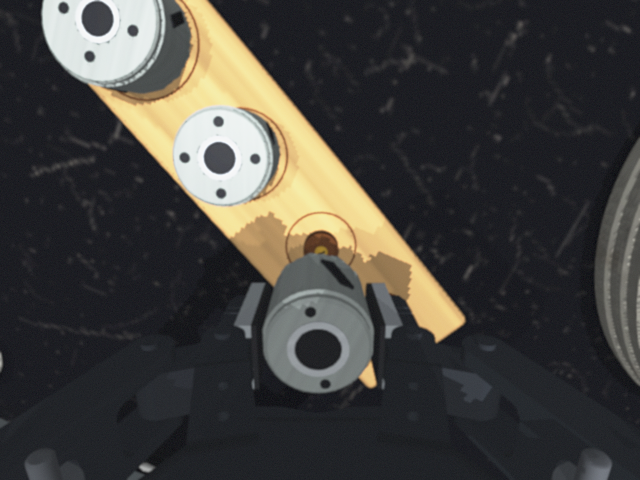

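Saw 38 is centred on its spigot, with its hole at (318,349) and the spigot at (321,243). Saw 48 stands upright at (219,157). I lower and release to about 50 mm.

>>> {"method": "servo_tool", "body": {"targets": [[0.01, 0.04, 0.9, 0, 0, 0], [0, 0, 0.9, 0, 0, 0], [0, 0, 0.8, 0, 0, 0], [0, 0, 0.3, 0, 0, 0], [0, 0, 0, 0, 0, 0]]}}

```text
time_s: 26.25
ee_pos: [0.5465, -0.1656, 0.1171]
eef_rot: [-3.074, -0.645, 0.002]
contact_force: [0.6, 0.6, -0.5]
grip_width: 0.0367
grasp_force: 50.2
```

>>> {"method": "servo_tool", "body": {"targets": [[0, 0, 0.3, 0, 0, 0], [0, 0, 0.2, 0, 0, 0], [0, 0, 0.1, 0, 0, 0], [0, 0, 0.05, 0, 0, 0], [0, 0, 0.04, 0, 0, 0]]}}

```text
time_s: 26.75
ee_pos: [0.5468, -0.1663, 0.104]
eef_rot: [3.075, 0.644, 0.0]
contact_force: [-3.7, 2.6, 10.9]
grip_width: 0.037
grasp_force: 51.2
```

>>> {"method": "servo_tool", "body": {"targets": [[0, 0, 0, 0, 0, 0], [0, 0, 0, 0, 0, 0], [0, 0, 0, 0, 0, 0]]}}

```text
time_s: 27.05
ee_pos: [0.5468, -0.1663, 0.1041]
eef_rot: [3.075, 0.644, 0.001]
contact_force: [-3.2, 1.7, 6.0]
grip_width: 0.0369
grasp_force: 50.7
```

>>> {"method": "servo_tool", "body": {"targets": [[0, 0, 0, 0, 0, 0], [0, 0, 0, 0, 0, 0], [0, 0, 0, 0, 0, 0]], "grip": 0.41}}

```text
time_s: 27.35
ee_pos: [0.5467, -0.1663, 0.1036]
eef_rot: [3.075, 0.644, -0.0]
contact_force: [0.3, -1.1, 0.4]
grip_width: 0.0509
grasp_force: 0.0
```

>>> {"method": "servo_tool", "body": {"targets": [[0, 0, -0.5, 0, 0, 0], [0, 0, -1, 0, 0, 0], [0, 0, -1, 0, 0, 0], [0, 0, -1, 0, 0, 0]]}}

```text
time_s: 27.75
ee_pos: [0.5467, -0.1663, 0.1752]
eef_rot: [3.075, 0.644, 0.001]
contact_force: [0.6, -0.3, -0.4]
grip_width: 0.0499
grasp_force: 0.0
```

>>> {"method": "servo_tool", "body": {"targets": [[0.07, -1, 0, 0, 0, 0], [0.07, -1, 0, 0, 0, 0], [0.07, -1, 0, 0, 0, 0], [0.07, -1, 0, 0, 0, 0], [0.07, -1, 0, 0, 0, 0]]}}

```text
time_s: 28.25
ee_pos: [0.5127, -0.0711, 0.1744]
eef_rot: [3.075, 0.644, 0.001]
contact_force: [0.2, -0.3, -0.1]
grip_width: 0.0502
grasp_force: 0.0
```

>>> {"method": "servo_tool", "body": {"targets": [[0.07, -1, 0, 0, 0, 0], [0.07, -1, 0, 0, 0, 0], [0.07, -1, 0, 0, 0, 0], [0.07, -1, 0, 0, 0, 0], [0.07, -1, 0, 0, 0, 0]]}}

```text
time_s: 28.75
ee_pos: [0.4791, 0.0233, 0.1744]
eef_rot: [3.075, 0.644, 0.001]
contact_force: [0.8, -0.0, -1.0]
grip_width: 0.0506
grasp_force: 0.0
```

>>> {"method": "servo_tool", "body": {"targets": [[0.07, -1, 0, 0, 0, 0], [0.07, -1, 0, 0, 0, 0], [0.07, -1, 0, 0, 0, 0], [0.07, -1, 0, 0, 0, 0], [0.07, -1, 0, 0, 0, 0]]}}

```text
time_s: 29.25
ee_pos: [0.4454, 0.1178, 0.1744]
eef_rot: [3.075, 0.644, 0.001]
contact_force: [-0.0, 0.8, 0.8]
grip_width: 0.0505
grasp_force: 0.0
```

>>> {"method": "servo_tool", "body": {"targets": [[0.07, -1, 0, 0, 0, 0], [0.07, -1, 0, 0, 0, 0], [0, 0, 0, 0, 0, 0], [0, 0, 0, 0, 0, 0]]}}

```text
time_s: 29.65
ee_pos: [0.4322, 0.1548, 0.1742]
eef_rot: [3.075, 0.645, 0.001]
contact_force: [-0.2, -0.5, -0.2]
grip_width: 0.0507
grasp_force: 0.0
```

Run:
```python
from h import *
c=cam('wrist');cv2.imwrite('pics/w9.png',c['pixels']);p,M=tip()
print(proj(c,(.4328,.1555,.044)))
g=cv2.cvtColor(c['pixels'],cv2.COLOR_BGR2GRAY);u,v=proj(c,(.4328,.1555,.044))
a,b=int(u)-22,int(v)-22;k,l,st,ce=cv2.connectedComponentsWithStats((g[b:b+45,a:a+45]<90).astype(np.uint8))
for i in range(1,k):
    if st[i][4]>40:print(st[i],ce[i]+[a,b],cast(c,*(ce[i]+[a,b]),.044))
print(p,M.T@(np.array([.4328,.1555,.081])-p)/.02)
```

```text
[319.05060591 257.99200129]
[ 14  16  18  17 252] [319.5        258.76190476] [0.43249965 0.15510564 0.044     ]
[ 0 36 12  9 50] [300.3  276.54] [0.41903183 0.16054193 0.044     ]
[34 37 11  8 42] [337.85714286 276.9047619 ] [0.42700624 0.14182334 0.044     ]
[0.43233069 0.15440011 0.17404234] [ 0.04120431 -0.04179355  4.65213127]
```

View pics/w9.png

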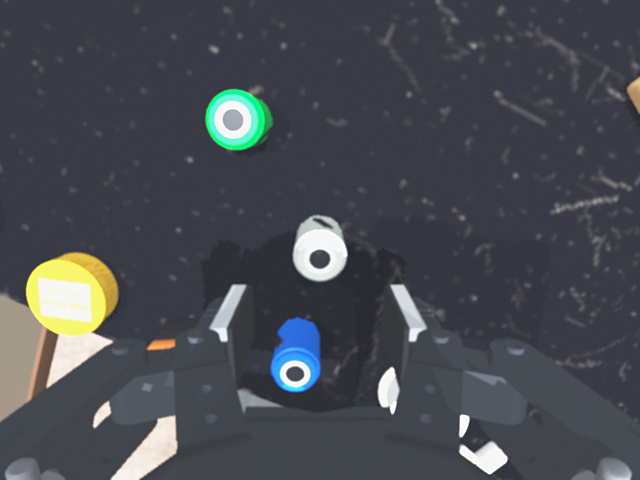

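The steel saw 29 is at (320,259), between green (233,120) and blue (295,372). It is the plain one and the fingers clear its neighbours, so I grip it.

>>> {"method": "servo_tool", "body": {"targets": [[0.03, -0.04, 1, 0, 0, 0], [0, 0, 1, 0, 0, 0], [0, 0, 1, 0, 0, 0], [0, 0, 1, 0, 0, 0], [0, 0, 0.45, 0, 0, 0]]}}

```text
time_s: 30.2
ee_pos: [0.4321, 0.1549, 0.0834]
eef_rot: [3.075, 0.642, -0.003]
contact_force: [-0.3, 0.4, -0.7]
grip_width: 0.0503
grasp_force: 0.0
```

>>> {"method": "servo_tool", "body": {"targets": [[0, 0, 0, 0, 0, 0], [0, 0, 0, 0, 0, 0], [0, 0, 0, 0, 0, 0], [0, 0, 0, 0, 0, 0], [0, 0, 0, 0, 0, 0]], "grip": 1}}

```text
time_s: 30.7
ee_pos: [0.4325, 0.1558, 0.0851]
eef_rot: [-3.075, -0.644, -0.001]
contact_force: [0.0, 0.7, -1.4]
grip_width: 0.0277
grasp_force: 49.2
```

>>> {"method": "servo_tool", "body": {"targets": [[0, 0, 0, 0, 0, 0], [0, 0, 0, 0, 0, 0]]}}

```text
time_s: 30.9
ee_pos: [0.4325, 0.1558, 0.085]
eef_rot: [-3.075, -0.644, -0.001]
contact_force: [-0.5, -0.5, 5.3]
grip_width: 0.0278
grasp_force: 49.7
```

>>> {"method": "servo_tool", "body": {"targets": [[0, 0, -0.5, 0, 0, 0], [0, 0, -1, 0, 0, 0], [0, 0, -1, 0, 0, 0], [0, 0, -1, 0, 0, 0], [0, 0, -1, 0, 0, 0]]}}

```text
time_s: 31.4
ee_pos: [0.4322, 0.1557, 0.1761]
eef_rot: [-3.075, -0.644, -0.0]
contact_force: [0.3, -0.2, -1.4]
grip_width: 0.0278
grasp_force: 49.3
```

Run:
```python
from h import *
p,M=tip();print(p,M.T@(np.array([.5187,-.2206,p[2]])-p)/.02)
```

```text
[0.43217821 0.1557128  0.17607095] [-3.58644682e+00  1.89705232e+01 -1.87342554e-04]
```

19 rows of (-0.19, 1).

>>> {"method": "servo_tool", "body": {"targets": [[-0.19, 1, 0, 0, 0, 0], [-0.19, 1, 0, 0, 0, 0], [-0.19, 1, 0, 0, 0, 0], [-0.19, 1, 0, 0, 0, 0], [-0.19, 1, 0, 0, 0, 0]]}}

```text
time_s: 31.9
ee_pos: [0.4551, 0.0557, 0.1753]
eef_rot: [3.075, 0.644, 0.0]
contact_force: [-1.2, 0.8, -0.1]
grip_width: 0.0274
grasp_force: 49.3
```

>>> {"method": "servo_tool", "body": {"targets": [[-0.19, 1, 0, 0, 0, 0], [-0.19, 1, 0, 0, 0, 0], [-0.19, 1, 0, 0, 0, 0], [-0.19, 1, 0, 0, 0, 0], [-0.19, 1, 0, 0, 0, 0]]}}

```text
time_s: 32.4
ee_pos: [0.4778, -0.0435, 0.1752]
eef_rot: [-3.075, -0.644, -0.0]
contact_force: [0.8, -0.1, -0.9]
grip_width: 0.0278
grasp_force: 49.3
```

>>> {"method": "servo_tool", "body": {"targets": [[-0.19, 1, 0, 0, 0, 0], [-0.19, 1, 0, 0, 0, 0], [-0.19, 1, 0, 0, 0, 0], [-0.19, 1, 0, 0, 0, 0], [-0.19, 1, 0, 0, 0, 0]]}}

```text
time_s: 32.9
ee_pos: [0.5005, -0.1427, 0.1753]
eef_rot: [3.075, 0.644, 0.0]
contact_force: [0.8, 0.3, -0.7]
grip_width: 0.0276
grasp_force: 49.3
```

>>> {"method": "servo_tool", "body": {"targets": [[-0.19, 1, 0, 0, 0, 0], [-0.19, 1, 0, 0, 0, 0], [-0.19, 1, 0, 0, 0, 0], [-0.17, 0.97, 0, 0, 0, 0], [0, 0, 0, 0, 0, 0]]}}

```text
time_s: 33.4
ee_pos: [0.5188, -0.2222, 0.1751]
eef_rot: [3.075, 0.641, 0.0]
contact_force: [-1.4, 0.0, -0.9]
grip_width: 0.0277
grasp_force: 49.4
```

>>> {"method": "servo_tool", "body": {"targets": [[0, 0, 0, 0, 0, 0], [0, 0, 0, 0, 0, 0]]}}

```text
time_s: 33.6
ee_pos: [0.5186, -0.2199, 0.1749]
eef_rot: [-3.075, -0.644, 0.0]
contact_force: [0.1, 0.6, -0.3]
grip_width: 0.0279
grasp_force: 49.4
```

Run:
```python
from h import *
c=cam('wrist');cv2.imwrite('pics/w10.png',c['pixels']);held(c,.085)
p,M=tip();print(p,M.T@(np.array([.5187,-.2206,.103])-p)/.02,proj(c,(.5187,-.2206,.03)))
```

```text
blob [ 11  16  36  31 862] [317.6 348.2] [ 0.5187 -0.2185  0.1339] tool-off mm [ 0.5 -1.2  0. ]
blob [  0  46  65  19 341] [327.3 376.9] [ 0.5102 -0.2257  0.1339] tool-off mm [-10.2   1.9   0. ]
[ 0.51868495 -0.21983774  0.17487394] [-0.01450322  0.03580465  3.59369159] [321.09754291 251.33911675]
```

View pics/w10.png

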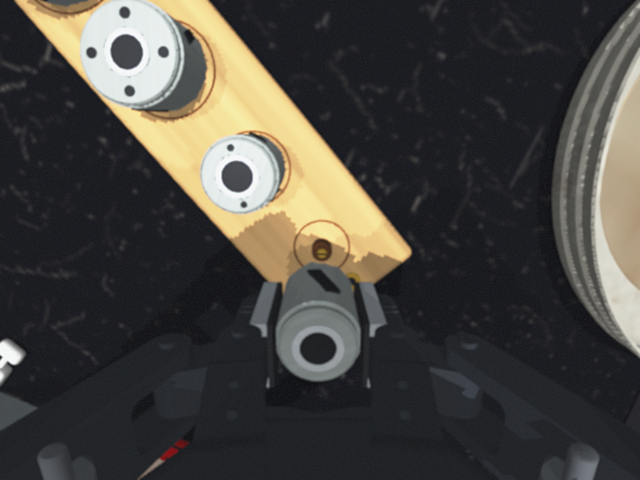

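Saw 29 is over the thinnest spigot: it shows at (321,249), within 2 px of prediction. Saws 38 and 48 stand upright at (237,176) and (126,51). I lower it.

>>> {"method": "servo_tool", "body": {"targets": [[-0.02, 0.06, 0.9, 0, 0, 0], [0, 0, 0.9, 0, 0, 0], [0, 0, 0.8, 0, 0, 0], [0, 0, 0.3, 0, 0, 0], [0, 0, 0, 0, 0, 0]]}}

```text
time_s: 34.15
ee_pos: [0.5187, -0.2214, 0.1163]
eef_rot: [-3.074, -0.644, 0.001]
contact_force: [0.2, -0.2, -0.4]
grip_width: 0.028
grasp_force: 49.4
```

>>> {"method": "servo_tool", "body": {"targets": [[0, 0, 0.3, 0, 0, 0], [0, 0, 0.2, 0, 0, 0], [0, 0, 0.1, 0, 0, 0], [0, 0, 0.05, 0, 0, 0], [0, 0, 0.04, 0, 0, 0]]}}

```text
time_s: 34.65
ee_pos: [0.5189, -0.2219, 0.103]
eef_rot: [3.075, 0.644, 0.0]
contact_force: [-1.6, 0.8, 7.3]
grip_width: 0.0276
grasp_force: 50.2
```

>>> {"method": "servo_tool", "body": {"targets": [[0, 0, 0, 0, 0, 0], [0, 0, 0, 0, 0, 0]]}}

```text
time_s: 34.85
ee_pos: [0.519, -0.2219, 0.1031]
eef_rot: [3.075, 0.644, 0.0]
contact_force: [-0.6, 0.2, 0.6]
grip_width: 0.0277
grasp_force: 49.5
```

Seated. I release to about 41 mm, rise and back off toward the robot for a look.

>>> {"method": "servo_tool", "body": {"targets": [[0, 0, 0, 0, 0, 0], [0, 0, 0, 0, 0, 0], [0, 0, 0, 0, 0, 0]], "grip": 0.52}}

```text
time_s: 35.15
ee_pos: [0.5189, -0.2219, 0.1029]
eef_rot: [3.075, 0.644, 0.0]
contact_force: [0.5, 1.2, -0.2]
grip_width: 0.0411
grasp_force: 0.0
```

>>> {"method": "servo_tool", "body": {"targets": [[0, 0, -0.5, 0, 0, 0], [0, 0, -1, 0, 0, 0], [0, 0, -1, 0, 0, 0], [0, 0, -1, 0, 0, 0], [0, 0, -1, 0, 0, 0]]}}

```text
time_s: 35.65
ee_pos: [0.5189, -0.2218, 0.1945]
eef_rot: [3.074, 0.644, 0.001]
contact_force: [-0.1, 1.1, 1.2]
grip_width: 0.041
grasp_force: 0.0
```

>>> {"method": "servo_tool", "body": {"targets": [[0, -0.6, -1, 0, 0, 0], [0, -0.6, -1, 0, 0, 0], [0, -0.6, -1, 0, 0, 0], [0, -0.6, -1, 0, 0, 0], [0, 0, 0, 0, 0, 0]]}}

```text
time_s: 36.15
ee_pos: [0.4999, -0.1772, 0.2763]
eef_rot: [3.072, 0.645, 0.006]
contact_force: [-0.5, 0.1, 0.3]
grip_width: 0.0411
grasp_force: 0.0
```

Run:
```python
from h import *
c=cam('wrist');im=c['pixels'];cv2.imwrite('pics/w11.png',im);g=cv2.cvtColor(im,cv2.COLOR_BGR2GRAY)
for P in[(.6138,-.0301),(.5778,-.1021),(.5461,-.1656),(.5187,-.2206)]:
    u,v=proj(c,(*P,.062));a,b=max(int(u)-11,0),max(int(v)-11,0)
    k,l,st,ce=cv2.connectedComponentsWithStats((g[b:b+23,a:a+23]<100).astype(np.uint8))
    print(P,u.round(),v.round(),[((cast(c,*(ce[i]+[a,b]),.062)[:2]-P)*1e3).round(1) for i in range(1,k) if st[i][4]>25])
```

```text
(0.6138, -0.0301) 183.0 -17.0 []
(0.5778, -0.1021) 263.0 79.0 [array([-0.4,  1.3])]
(0.5461, -0.1656) 329.0 160.0 [array([-0.7, -0.1])]
(0.5187, -0.2206) 382.0 224.0 [array([-0.2, -0.3])]
```

View pics/w11.png

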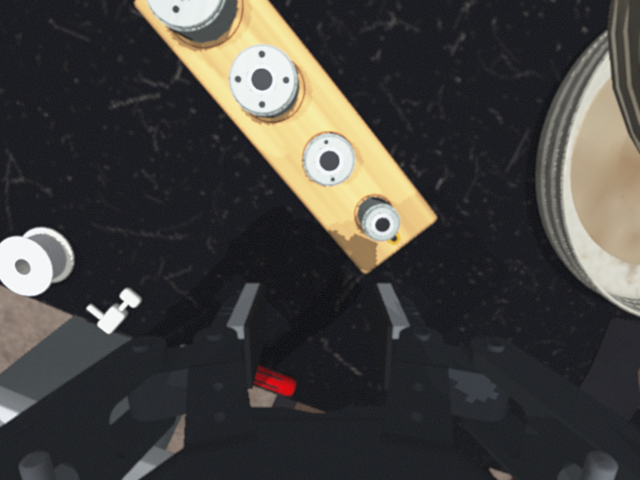

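All the visible saws sit within about 1.5 mm of their spigots: 48 at (262,79), 38 at (329,160) and 29 at (382,224). Saw 57 was checked earlier. The gripper is clear, so I hand in.

```bash
python3 -c "
from station import arm
print(arm.job_done())"
```

```text
the job is handed in; nothing more can be done
None
```

All four hole saws are on their own spigots in size order, released and measured at about 1 to 2 mm off-centre; the tin and battery weren't touched, and I handed the job in at about 36 s (no verdict came back).

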